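Clip the scoop holder into the bulk bin

ROBOT

A 7-joint arm with a two-finger parallel gripper is mounted at the origin on the work surface. World frame = base frame: x ahead of the robot, y to its left, z up, the work surface at z = 0. Lengths are in mm, angles in rad, forces in N, time in s.
With the tool pointing down it reaches from about 400 to 850 mm from the base axis. Payload 4.4 kg.
Tool frame: the origin (TCP) lies midway between the tips of the shut fingers; the grasp point (between the pads) lies 19 mm behind it (bot.tcp_to_grasp is the distance from the TCP to the grasp point, in mm); z points along the fingers, y is the direction in which the jaws open and shut (so a half turn about z gives the same grasp; the last joint's range is limited). The gripper opens to 94 mm and grips with 3 to 60 N. Pads are 16 mm wide; open, the fingers measure 119 mm over their backs; the gripper's body (75 mm by 177 mm) begins 78 mm behind the grasp point.
Start: joints at [-1.172, 0.628, 0.038, 1.517, -0.027, 0.996, -0.02], TCP at [291.338, 581.068, 205.478] pointing down, gripper open.
Joint ranges: [-3.06, 3.06], [-0.37, 2.12], [-1.25, 1.32], [0.18, 2.47], [-1.1, 4.24], [0.23, 1.98], [-2.94, 2.94]. Speed limits (rad/s): [2.57, 2.57, 3.14, 3.14, 3.14, 3.14, 3.14].

INTERFACE

Orientations are given as a unit quaternion [w, x, y, z].
In Python, from rig import bot, optics gives the robot as it stands.
- The arm moves only by the shell command python3 -m inch 'ROWS' [OPENING] [FORCE]. ROWS is a JSON object of lists of equal length, an entry for each row: "delta_pos": the shift along the tool's x, y, z in cm, a list of three; "yaw": the turn about the tool's z in rad. A call has 1 to 10 rows; each row shifts and turns the commanded pose from where the row before left it, along the tool's axes as they then stand; what a row does not reach is not made up. A row lasts 1/8 s, in which the tool goes at most 62.5 mm and 10.7 degrees, less where a joint would pass 70% of its speed; a pose out of reach is approached as far as the arm can. A call is refused whole if a number of a shift passes 6.25 or a number of a turn 0.188, either way. A call with a gripper value outside its range is refused whole. OPENING is the opening, from 0 (shut) to 1 (fully open), set as the call begins (- or left out, the last holds). The fingers move at their own pace and stop on an object; FORCE is the grip in N (left out, the last holds). Time passes only in rows, so rows that do not move let the fingers close. It gives the time, the measured TCP pose, the force and the opening at its end, in the units of the state.
- bot.observe(): the state, without advancing time (a new reading comes with each control period).
- optics.read_camera(name): name is "scene" or "top" or "wrist"; returns a dict with "img" (420x560x3 uint8, blue, green, red), "fx", "fy", "cx", "cy" (pixels), "cam_to_world" (4x4, takes a point from camera to world coordinates). Camera axes: x right, y up, looking along -z (the intrinsics and any distortion apply to the point x, -y, -z); pixel columns grow to the right and rows downward; lengths in mm; the calibration is good to about 2 mm. A picture is of the moment at which its call begins. There is no depth.
- bot.finish_job(): hands the job in, once; it reports no verdict.
The state is a dict: "time_s": time; "q": joint angles; "qvel": joint speeds; "tau": joint torques, N m; "position": TCP position; "orientation": TCP orientation; "wrist_force": force on the tool from outside, world axes, zero at the start; "torque": the same for the moment, N m; "finger_gap": finger opening in mm.
Only numpy, scipy, OpenCV 4.12 (cv2) and the standard library are available. Lean on these libraries where they do the work, as an engineer would, in place of code of your own. Each camera call takes 0.05 s, during which the arm holds its last target. There are 200 camera calls.

TASK

One of the two clear bulk-food bins still has no scoop holder. Take the blue holder by its thumb tab, hook it over the middle of that bin's front rim (the one nearest the robot) with the pocket hanging inside, and press it down until the steel clip snaps under the rim and it sits fully home; then slide it left, as the robot sees it, along the rim until it stops snug against the bin's left side wall, and let go. Feel your way and never force it, and leave the other things on the counter as they are.

Things in the scene. Friction and masses are not known exactly. Their poses are not given: they have to be found in the camera images.
- bin: Open clear bulk-food bin without a holder; fixed. 265 (x) by 162 (y) by 150 mm high, walls 4 mm, with a thickened black rim all round: 8 mm thick, 12 mm deep, flush with the inside of the wall, 4 mm proud of its outside. Origin: centre of the underside; x from the front wall (robot side) to the back, y to its left side wall, z up.
- bin_rim (a point): Middle of the top of the bin's front rim (centre of the 8 mm thickness), 150 mm above the counter; axes as the bin. The inside face of the wall lies 4 mm towards +x.
- bin_corner (a point): On the same rim line, 77 mm to the left (+y): the plane of the inside face of the left side wall; axes as the bin.
- holder: Loose blue scoop holder standing on the counter, 150 to 230 g: open pocket 50 (x) by 60 (y) by 85 mm high, its back 10 mm thick rising to z = 150 mm. On the back's outer face (-x) a steel strap is clamped, bent over at its top into a web, 14 mm in x and 4 thick, with the spring clip hanging from its outer edge. Origin: centre of the pocket's underside; z up; x from clip side to pocket.
- holder_tab (a point): Thumb tab, the top of the holder's back: 10 mm thick (holder x), 44 wide (y), free to take from z = 120 to 150 mm, when the fingers stay above the web; this point at x = -20, y = 0, z = 135 mm; axes as the holder.
- hook_low (a point): Middle of the 10 mm slot that takes the rim (holder x = -32, y = 0), z = 96 mm: where the web's underside is if the strap is clamped at its lowest. It is clamped somewhere from 0 to 14 mm above this, different each time and not told, and does not slip: look or feel for it. Strap face 5 mm towards +x, clip plate 5 mm towards -x. Axes as the holder. Hung, it is within 2 mm of bin_rim in bin x.
- holder_edge (a point): 30 mm to the left (+y) of hook_low, in the plane of the pocket's left side face, which stops against the bin's left side wall; axes as the holder, which agree with the bin's when hung.
- clip (a joint): The spring tongue (rad, 0 at rest, grows as it bends outward). 16 mm below the web it has a barb leaving a 6 mm slot; below, it flares to a 12 mm mouth ending 39 mm under the web. The 8 mm rim bends it about 0.11 rad till the barb passes the rim's lower edge and it snaps back to 0, web on the rim. Takes 7 to 16 N to press on, not its weight alone; then slides along the rim at 1 to 5 N.
- other_bin: The second, equal bin, fixed, which already has its holder (in the same corner, clipped to its front rim) with a small scoop in it; its tallest part stands 60 mm above the rim. Leave it. Origin and axes as for the bin.
- spice_jar: Bystander: amber jar, red cap, 64 mm across, 100 mm high. Origin: centre of its underside.
- tub_low: Bystander: lidded clear tub 112 x 112 x 52 mm, lower one of two. Origin: centre of its underside.
- tub_top: Bystander: the same, stacked on tub_low. Origin: centre of its underside.
- scoop: Bystander: aluminium scoop lying on the counter, 215 mm long, bowl to its +x, handle to -x. Origin: on the counter under the bowl's rear end.
- bin_lid: Bystander: flat black bin lid lying on the counter, 277 x 174 x 16 mm. Origin: centre of its underside.

How it is judged (in metres and radians):
On the way:
1. the holder is snapped home on the bin's front rim, still at least 10 mm short of the left side wall (z of hook_low in the frame of bin_rim between -0.017 and 0.002 m and x of hook_low in the frame of bin_rim between -0.003 and 0.003 m and x of holder in the frame of bin_rim above 0.02 m and angle between the z axis of holder and the z axis of bin, either way round below 0.05 rad and value of joint clip below 0.04 rad and y of holder_edge in the frame of bin_corner between -0.095 and -0.01 m), for 0.1 s.
At the end, for the whole second after the job is handed in: The holder hangs on the bin's front rim, pocket inside, upright to 0.05 rad, within 3 mm across the rim, clip snapped under it (joint below 0.04 rad, hook_low from 17 mm below to 2 mm above the rim top), its left face within 2 mm of the left side wall, released and at rest (z of hook_low in the frame of bin_rim between -0.017 and 0.002 m and x of hook_low in the frame of bin_rim between -0.003 and 0.003 m and x of holder in the frame of bin_rim above 0.02 m and angle between the z axis of holder and the z axis of bin, either way round below 0.05 rad and value of joint clip below 0.04 rad and y of holder_edge in the frame of bin_corner between -0.002 and 0.002 m and linear speed of holder below 0.01 m/s); the robot touches nothing.
It fails at once if the holder is forced against the bin with more than 40 N (contact force between holder and bin above 40 N).
It fails at once if a bystander is moved by more than 20 mm (distance of any of spice_jar, tub_low, tub_top, scoop, bin_lid, bin_lid from where it was at the start of the episode above 0.02 m).
It also fails if it takes over 67 s, if anything falls off the work surface, if the arm or the gripper's body presses on something with over 40 N, if the wrist force passes 120 N, or if a joint passes its speed limit or range.

## Working session

There is one attempt and no reset: what is moved stays moved. The work goes in short steps, Python scripts to look and compute and a shell command to move; the robot and the scene stay as the last step left them, time stands still between calls to the robot, and variables do not carry over. Pictures are saved under pics/ and viewed, about 8 in all and at most 12, crops included, and the job is handed in when it is done.

```bash
mkdir -p pics; ls
cat > h.py <<'E'
import numpy as np, cv2
from rig import bot, optics
def snap(name,fn):
    c=optics.read_camera(name); cv2.imwrite('pics/'+fn+'.png',c['img'])
    np.savez('pics/'+fn+'.npz',img=c['img'],K=[c['fx'],c['fy'],c['cx'],c['cy']],T=np.array(c['cam_to_world']),dist=np.array(c.get('dist',[])))
    return c
def ld(fn): return np.load('pics/'+fn+'.npz')
def ray(fn,u,v):
    d=ld(fn);fx,fy,cx,cy=d['K'];T=d['T']
    r=T[:3,:3]@np.array([(u-cx)/fx,-(v-cy)/fy,-1]);return T[:3,3],r
def atz(fn,u,v,z):
    o,r=ray(fn,u,v);return (o+r*(z-o[2])/r[2]).round(1)
def tri(*obs):
    A=np.zeros((3,3));b=np.zeros(3)
    for f,u,v in obs:
        o,r=ray(f,u,v);r/=np.linalg.norm(r);P=np.eye(3)-np.outer(r,r);A+=P;b+=P@o
    return np.linalg.solve(A,b).round(1)
def proj(fn,p):
    d=ld(fn);fx,fy,cx,cy=d['K'];T=d['T'];q=T[:3,:3].T@(np.array(p,float)-T[:3,3])
    return (cx+fx*q[0]/-q[2],cy-fy*q[1]/-q[2])
E
python3 - <<'E'
from h import *
a=snap('scene','s0');b=snap('top','t0')
for c in (a,b): print([k for k in c],c['fx'],c['cx'],c['cy'],np.array(c['cam_to_world']).round(2).tolist())
print(bot.observe())
im=[cv2.resize(cv2.cvtColor(a['img'],cv2.COLOR_BGR2BGRA)[:,:,:3],(800,600)),cv2.resize(b['img'],(800,600))]
cv2.imwrite('pics/s0b.png',im[0]);cv2.imwrite('pics/t0b.png',im[1])
E
```

```text
pics
['img', 'fx', 'fy', 'cx', 'cy', 'cam_to_world'] 451.53328509984453 273.16137038941525 211.59029288474386 [[-0.71, -0.55, 0.43, 1087.93], [0.7, -0.56, 0.44, 614.54], [-0.0, 0.62, 0.79, 1195.5], [0.0, 0.0, 0.0, 1.0]]
['img', 'fx', 'fy', 'cx', 'cy', 'cam_to_world'] 545.1837642981279 273.79214311742385 212.2551563374304 [[-0.01, 1.0, -0.1, 345.93], [-1.0, -0.01, -0.0, 17.47], [-0.01, 0.1, 1.0, 1734.86], [0.0, 0.0, 0.0, 1.0]]
{'time_s': 0.1, 'q': array([-1.17182936,  0.62919993,  0.03846257,  1.51825877, -0.02697126,
        0.99629403, -0.02000951]), 'qvel': array([-0.00182347, -0.00245108, -0.00129517, -0.00328144,  0.00092365,
        0.00036573, -0.00019478]), 'tau': array([ 3.37851532e-03, -5.50795519e+01,  1.14757899e+00, -1.87116033e+01,
       -5.21842868e-02,  1.91767659e-02,  3.54205019e-05]), 'position': array([291.06528661, 580.52993389, 204.68416903]), 'orientation': array([-1.65670264e-04,  2.30301445e-01,  9.73118991e-01, -8.03974011e-04]), 'wrist_force': array([-0.03097038,  0.04074139,  0.13663574]), 'torque': array([ 0.01290034, -0.02856973, -0.01775755]), 'finger_gap': 94.41675552894654}
```

View pics/s0b.png

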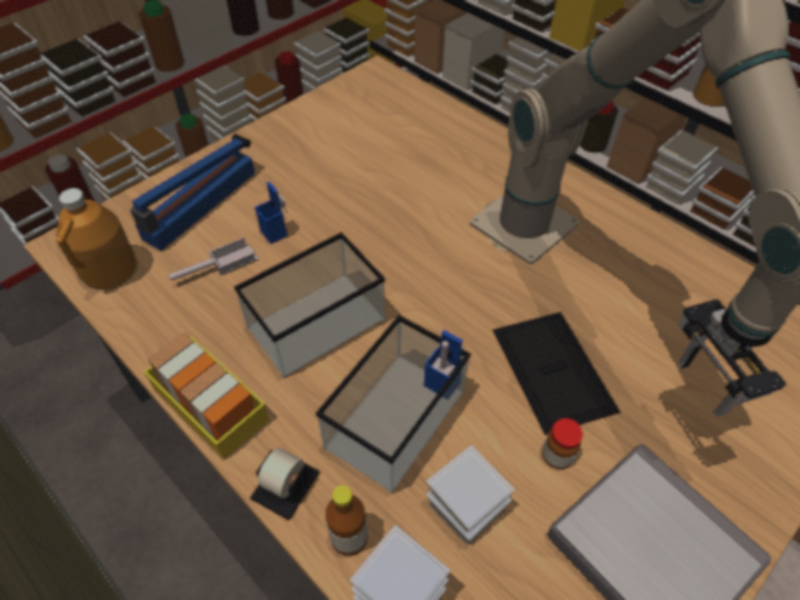

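View pics/t0b.png

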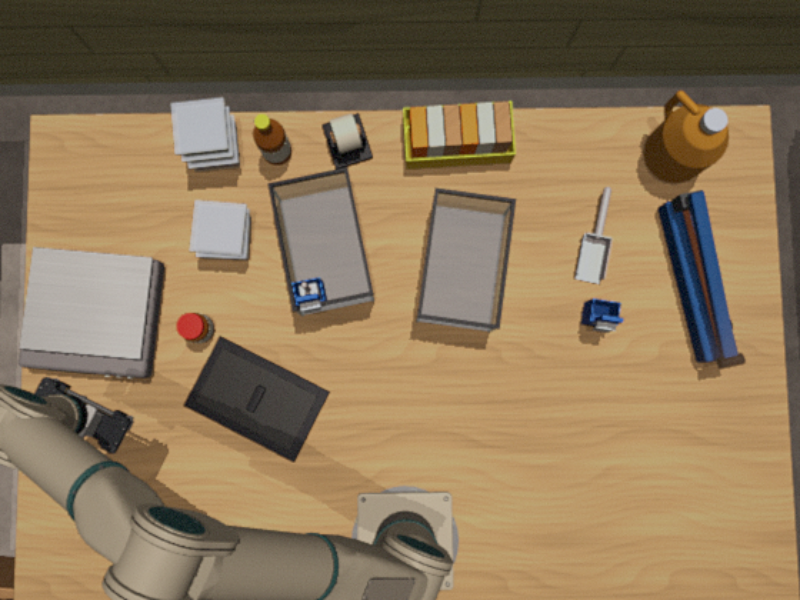

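```bash
cat >> h.py <<'E'
def crop(fn,u0,v0,w,h,W=400,H=300):
    return cv2.resize(np.ascontiguousarray(ld(fn)['img'][v0:v0+h,u0:u0+w]),(W,H),interpolation=cv2.INTER_CUBIC)
E
python3 - <<'E'
from h import *
A=np.hstack([crop('t0',285,185,80,60),crop('t0',397,200,48,36)])
B=np.hstack([crop('s0',160,160,120,90),crop('s0',164,122,56,42)])
cv2.imwrite('pics/c1.png',np.vstack([A,B]))
E
```

```text
(no output)
```

View pics/c1.png

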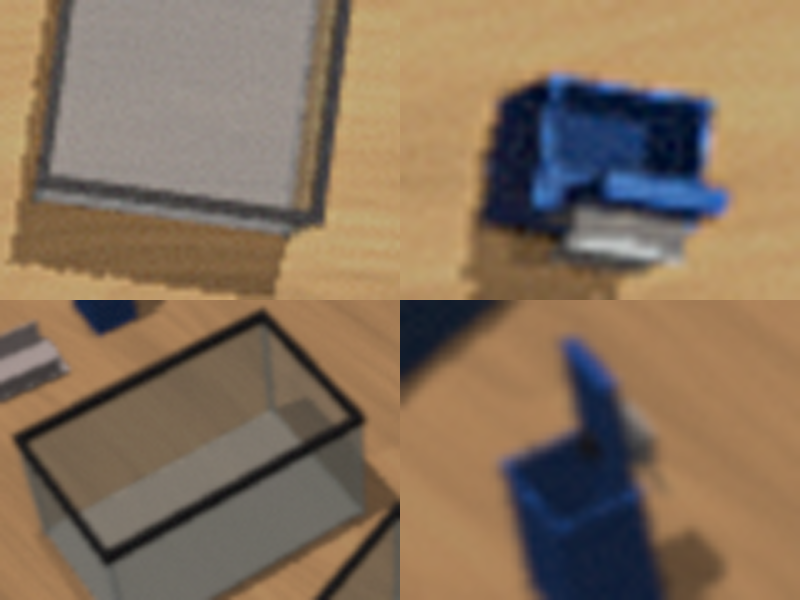

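Run:
```python
from h import *
L=tri(('t0',292.4,224.4),('s0',268.6,195.4));R=tri(('t0',349.4,230),('s0',239.5,163.6));print('tri',L,R)
L=atz('t0',292.4,224.4,150);R=atz('t0',349.4,230,150);print('top',L,R,np.linalg.norm(L-R))
Ls=atz('s0',268.6,195.4,150);Rs=atz('s0',239.5,163.6,150);print('sc',Ls,Rs)
# back corners scene crop (15,437),(108,562)
print('back',atz('s0',160+15/3.333,160+137/3.333,150),atz('s0',160+108/3.333,160+262/3.333,150))
print('back top',atz('t0',435/1.4286,189/1.4286,150),atz('t0',516/1.4286,199/1.4286,150))
T=atz('t0',429,223.5,150);print('tab top',T)
# tab ends
for p in [(205,175),(328,190),(205,203),(325,215)]: print(atz('t0',397+p[0]/8.333,200+p[1]/8.333,150))
# web strap metal ends (bottom)
for p in [(170,215),(285,230),(170,255),(275,265)]: print('web',atz('t0',397+p[0]/8.333,200+p[1]/8.333,105))
# scene crop of holder scale 7.143; tab top (165,340)-(212,380)
for p in [(165,40),(212,82)]: print('s',atz('s0',164+p[0]/7.143,122+p[1]/7.143,150))
```

```text
tri [469.8 -32.8 136. ] [ 448.3 -196.   141.1]
top [466.3 -29.7 150. ] [ 448.2 -195.3  150. ] 166.58622392022698
sc [480.2 -27.  150. ] [ 453.3 -188.7  150. ]
back [ 717.7 -231.1  150. ] [743.4 -64.1 150. ]
back top [739.5 -69.3 150. ] [ 716.4 -236.6  150. ]
tab top [ 464.6 -427.2  150. ]
[ 472.1 -406.   150. ]
[ 466.4 -448.7  150. ]
[ 462.3 -405.6  150. ]
[ 457.6 -447.3  150. ]
web [ 461.4 -404.9  105. ]
web [ 455.6 -446.   105. ]
web [ 447.  -404.4  105. ]
web [ 443.  -441.9  105. ]
s [ 466.3 -444.5  150. ]
s [ 468.8 -404.9  150. ]
```

```bash
cat >> h.py <<'E'
from scipy.spatial.transform import Rotation as Ro
def R():
    w,x,y,z=bot.observe()['orientation'];return Ro.from_quat([x,y,z,w]).as_matrix()
def go(p,yaw=None):
    s=bot.observe();M=R();d=M.T@(np.array(p)-s['position'])/10
    a=np.arctan2(M[1,1],M[0,1]); print('tool delta cm',d.round(2),'n',abs(d).max()/6.2,'yawy',a.round(4),'turn',None if yaw is None else round(-(yaw-a),4),'tilt z',M[:,2].round(4),'t',s['time_s'],'F',s['wrist_force'].round(2))
E
python3 -m inch '{"delta_pos":[[0,0,-2],[0,0,-2],[0,0,-2],[0,0,-2],[0,0,-2],[0,0,-2],[0,0,-2],[0,0,0]],"yaw":[0.175,0.175,0.175,0.175,0.175,0.175,0.175,0]}' 1
python3 -c "
from h import *
go([600,300,345],-.12);go([620,0,345]);go([465,-440,345])"
```

```text
time_s: 1.1
position: [291.7, 581.6, 346.4]
orientation: [-0.0, 0.747, 0.665, 0.001]
wrist_force: [0.5, 0.5, -0.1]
finger_gap: 94.1
tool delta cm [-24.37  33.91   0.13] n 5.469690609074038 yawy -0.1171 turn 0.0029 tilt z [ 0.0014  0.0018 -1.    ] t 1.1 F [ 0.54  0.5  -0.14]
tool delta cm [-53.93  39.4    0.08] n 8.697922524940667 yawy -0.1171 turn None tilt z [ 0.0014  0.0018 -1.    ] t 1.1 F [ 0.54  0.5  -0.14]
tool delta cm [-9.944e+01  2.915e+01 -2.000e-02] n 16.03817993629696 yawy -0.1171 turn None tilt z [ 0.0014  0.0018 -1.    ] t 1.1 F [ 0.54  0.5  -0.14]
```

```bash
python3 -m inch '{"delta_pos":[[-3.05,4.24,0],[-3.05,4.24,0],[-3.05,4.24,0],[-3.05,4.24,0],[-3.05,4.24,0],[-3.05,4.24,0],[-3.05,4.24,0],[-3.05,4.24,0]],"yaw":[0,0,0,0,0,0,0,0]}' | head -2
python3 -m inch '{"delta_pos":[[-4.93,0.92,0],[-4.93,0.92,0],[-4.93,0.92,0],[-4.93,0.92,0],[-4.93,0.92,0],[-4.93,0.92,0]],"yaw":[0,0,0,0,0,0]}' | head -2
python3 -m inch '{"delta_pos":[[-5.06,-1.14,0],[-5.06,-1.14,0],[-5.06,-1.14,0],[-5.06,-1.14,0],[-5.06,-1.14,0],[-5.06,-1.14,0],[-5.06,-1.14,0],[-5.06,-1.14,0],[0,0,0],[0,0,0]],"yaw":[0,0,0,0,0,0,0,0,0,0]}'
python3 - <<'E'
from h import *
c=snap('wrist','w1');cv2.imwrite('pics/w1b.png',cv2.resize(c['img'],(800,600)))
print(np.array(c['cam_to_world']).round(3).tolist(),c['fx'],c['cx'],c['cy']);go([465,-427,330],-.12);print(bot.observe()['q'].round(2))
E
```

```text
time_s: 2.1
position: [599.6, 297.2, 343.9]
time_s: 2.85
position: [618.1, -3.2, 344.0]
time_s: 4.1
position: [480.3, -391.8, 344.2]
orientation: [-0.001, 0.747, 0.665, 0.0]
wrist_force: [-0.5, 0.9, 0.4]
finger_gap: 94.2
[[0.993, 0.111, 0.032, 489.202], [-0.116, 0.956, 0.268, -314.531], [-0.001, -0.27, 0.963, 523.418], [0.0, 0.0, 0.0, 1.0]] 369.2236338619323 280.1877342372502 207.2832383777053
tool delta cm [-3.74 -1.16  1.44] n 0.6039128022763319 yawy -0.1157 turn 0.0043 tilt z [-6.0e-04  2.2e-03 -1.0e+00] t 4.15 F [ 0.19 -1.01 -0.07]
[ 0.35  0.51  0.49  1.41 -0.24  1.29  0.74]
```

View pics/w1b.png

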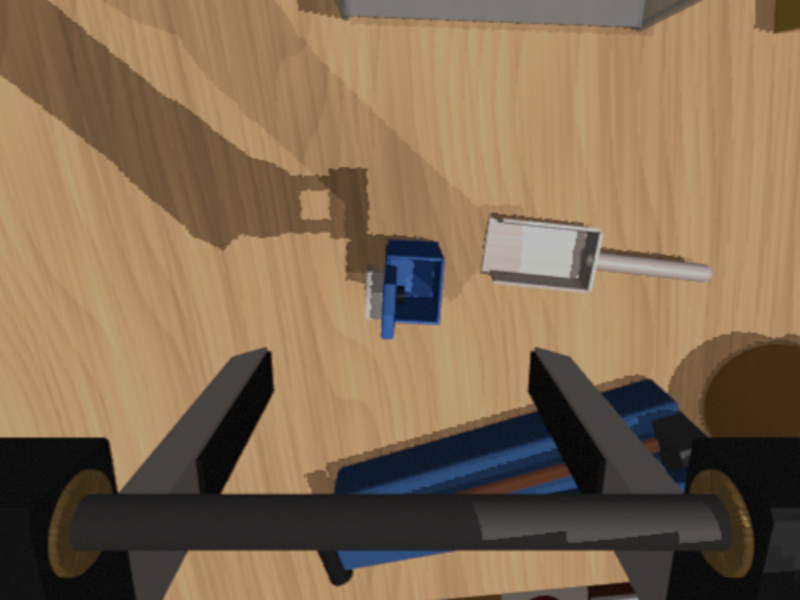

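Run:
```python
from h import *
cv2.imwrite('pics/c2.png',crop('w1',245,165,80,75,800,750)[:600+150][::1][:750][:, :][0:750:1][:600+100][:600*1+100])
cv2.imwrite('pics/c2.png',crop('w1',250,163,80,80,600,600))
```

```text
(no output)
```

View pics/c2.png

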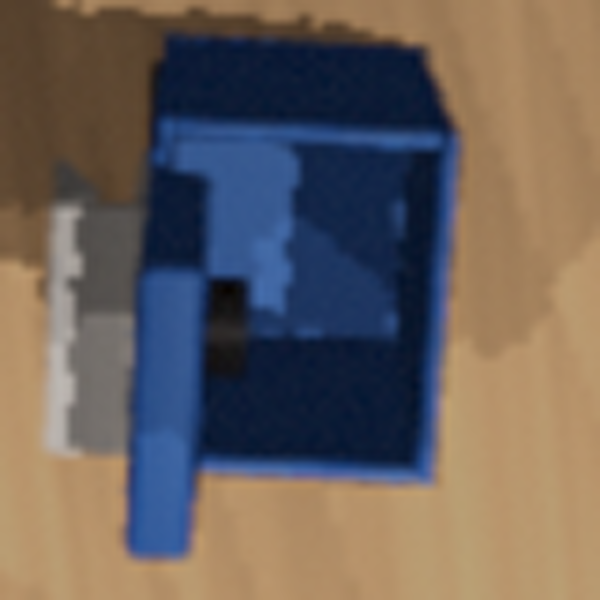

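Run:
```python
from h import *
f=lambda p,z: atz('w1',250+p[0]/7.5,163+p[1]/7.5,z)
P=[f(p,150) for p in [(143,268),(207,268),(190,556),(128,556)]]
print(*P, 'centre',np.mean(P,0)); 
v=(P[0]+P[1]-P[2]-P[3]);print('yaw',np.arctan2(-v[0],v[1]),np.linalg.norm(v)/2)
Q=[f(p,85) for p in [(155,140),(458,130),(435,482),(195,470)]];print('pocket',*Q)
v=Q[1]-Q[2];print('yaw',np.arctan2(-v[0],v[1]),np.linalg.norm(v)); 
for z in (100,107,114): 
  W=[f(p,z) for p in [(50,205),(45,455),(80,205),(70,455)]];print('web',z,*W, np.linalg.norm(W[0]-W[1]))
go([465,-427,200],-.12)
```

```text
[ 466.3 -408.   150. ] [ 475.2 -409.1  150. ] [ 467.7 -451.1  150. ] [ 458.9 -450.1  150. ] centre [ 467.025 -429.575  150.   ]
yaw -0.17535044090098464 42.70485920829152
pocket [ 466.9 -403.4   85. ] [ 515.6 -407.4   85. ] [ 506.2 -466.5   85. ] [ 466.6 -459.8   85. ]
yaw -0.15773123103232342 59.842877604607246
web 100 [ 450.  -408.8  100. ] [ 443.7 -449.5  100. ] [ 454.7 -409.3  100. ] [ 447.7 -450.   100. ] 41.18470589915629
web 107 [ 450.7 -407.2  107. ] [ 444.5 -447.3  107. ] [ 455.3 -407.7  107. ] [ 448.4 -447.8  107. ] 40.57647101461636
web 114 [ 451.3 -405.6  114. ] [ 445.2 -445.1  114. ] [ 455.8 -406.2  114. ] [ 449.1 -445.5  114. ] 39.96823738920695
tool delta cm [-3.77 -1.15 14.44] n 2.3286494532179787 yawy -0.1157 turn 0.0043 tilt z [-6.0e-04  2.2e-03 -1.0e+00] t 4.15 F [ 0.19 -1.01 -0.07]
```

```bash
python3 -m inch '{"delta_pos":[[-1.87,-0.53,4.8],[-1.87,-0.53,4.8],[0,0,4.8],[0,0,0],[0,0,0]],"yaw":[0.022,0.022,0,0,0]}'
python3 - <<'E'
from h import *
go([466.3,-429,124],-.16)
c=snap('wrist','w2')
for q in (.16,.12):
  ax=np.array([np.cos(q),-np.sin(q),0]);ay=np.array([np.sin(q),np.cos(q),0]);T=np.array([466.3,-429,150])
  im=crop('w2',0,0,560,420,800,600)
  print([np.round(np.array(proj('w2',T+a*ax+b*ay))/.7,1).tolist() for a,b in((-5,22),(5,22),(5,-22),(-5,-22))])
cv2.imwrite('pics/w2b.png',im)
E
```

```text
time_s: 4.78
position: [466.5, -428.3, 203.1]
orientation: [0.001, 0.762, 0.648, 0.0]
wrist_force: [-0.1, -1.3, 0.9]
finger_gap: 93.6
tool delta cm [-0.07 -0.03  7.91] n 1.2760804148176912 yawy -0.1605 turn -0.0005 tilt z [ 0.0019 -0.0012 -1.    ] t 4.775 F [-0.15 -1.27  0.89]
[[389.1, 277.5], [411.2, 277.5], [410.7, 367.4], [389.6, 367.4]]
[[387.2, 278.0], [409.3, 277.1], [412.5, 366.9], [391.5, 367.7]]
```

View pics/w2b.png

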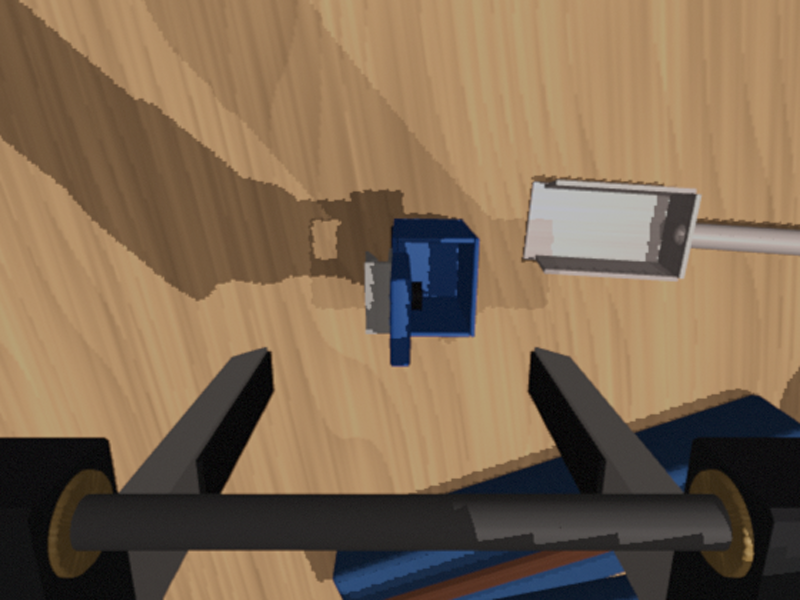

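```bash
python3 -m inch '{"delta_pos":[[0,0,3],[0,0,3],[0,0,1.9],[0,0,0],[0,0,0]],"yaw":[0,0,0,0,0]}' 1
python3 -m inch '{"delta_pos":[[0,0,0],[0,0,0],[0,0,0],[0,0,0],[0,0,0],[0,0,0],[0,0,0],[0,0,0]],"yaw":[0,0,0,0,0,0,0,0]}' 0 45
python3 -c "
from h import *
go([466.3,-429,124],-.16);print(bot.observe()['torque'])"
```

```text
time_s: 5.45
position: [465.6, -429.4, 123.9]
orientation: [0.001, 0.762, 0.647, 0.0]
wrist_force: [0.4, -0.4, 0.8]
finger_gap: 94.3
time_s: 6.45
position: [464.9, -428.6, 122.4]
orientation: [-0.0, 0.762, 0.647, -0.0]
wrist_force: [0.1, 1.1, 0.0]
finger_gap: 17.8
tool delta cm [-0.02  0.15 -0.16] n 0.025338922178726277 yawy -0.1631 turn -0.0031 tilt z [-0.  0. -1.] t 6.45 F [0.14 1.09 0.01]
[-0.07504607  0.09275865  0.07218729]
```

```bash
python3 -m inch '{"delta_pos":[[0,0,0],[0,0,0],[0,0,0]],"yaw":[0,0,0]}' 
python3 -m inch '{"delta_pos":[[0,0,-1],[0,0,-2],[0,0,-4],[0,0,-4],[0,0,-4],[0,0,-4],[0,0,-2],[0,0,0],[0,0,0]],"yaw":[0,0,0,0,0,0,0,0,0]}'
python3 - <<'E'
from h import *
go([466.3,-429,124],-.147)
snap('wrist','w3');snap('scene','s3')
s=bot.observe();g=s['position'];print(proj('s3',g))
u,v=map(int,proj('s3',g))
cv2.imwrite('pics/c3.png',np.hstack([crop('w3',180,140,200,150,400,300),crop('s3',u-40,v-20,80,60)]))
E
```

```text
time_s: 6.82
position: [464.9, -428.6, 122.5]
orientation: [0.0, 0.762, 0.647, -0.0]
wrist_force: [0.6, -0.3, -0.6]
finger_gap: 10.1
time_s: 7.95
position: [464.4, -427.9, 331.4]
orientation: [-0.001, 0.762, 0.647, -0.0]
wrist_force: [0.1, -0.1, -2.4]
finger_gap: 9.9
tool delta cm [-0.1   0.25 20.74] n 3.34509750106248 yawy -0.1631 turn -0.0161 tilt z [-0.0015  0.0015 -1.    ] t 7.95 F [ 0.09 -0.11 -2.4 ]
(np.float64(181.98235871417495), np.float64(85.54574057789247))
```

View pics/c3.png

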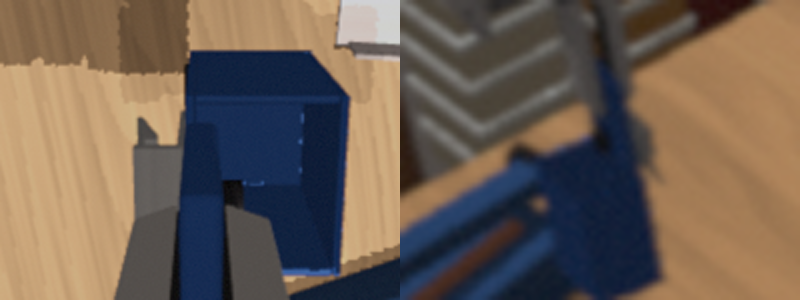

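```bash
python3 -m inch '{"delta_pos":[[3,0,0],[5,0.3,0],[5,0.4,0],[5,0.7,0],[4,0.7,0],[3,0.8,0],[0,0,0],[0,0,0],[0,0,0]],"yaw":[-0.016,0,0,0,0,0,0,0,0]}'
python3 - <<'E'
from h import *
go([475,-170,331],-.147)
c=snap('wrist','w4');cv2.imwrite('pics/w4b.png',cv2.resize(c['img'],(800,600)))
E
```

```text
time_s: 9.18
position: [529.8, -187.3, 332.3]
orientation: [0.0, 0.758, 0.652, -0.0]
wrist_force: [-0.8, -0.2, -1.5]
finger_gap: 9.5
tool delta cm [ 0.89 -5.68  0.13] n 0.9158919280563369 yawy -0.1497 turn -0.0027 tilt z [-7.e-04 -7.e-04 -1.e+00] t 9.175 F [-0.79 -0.17 -1.54]
```

View pics/w4b.png

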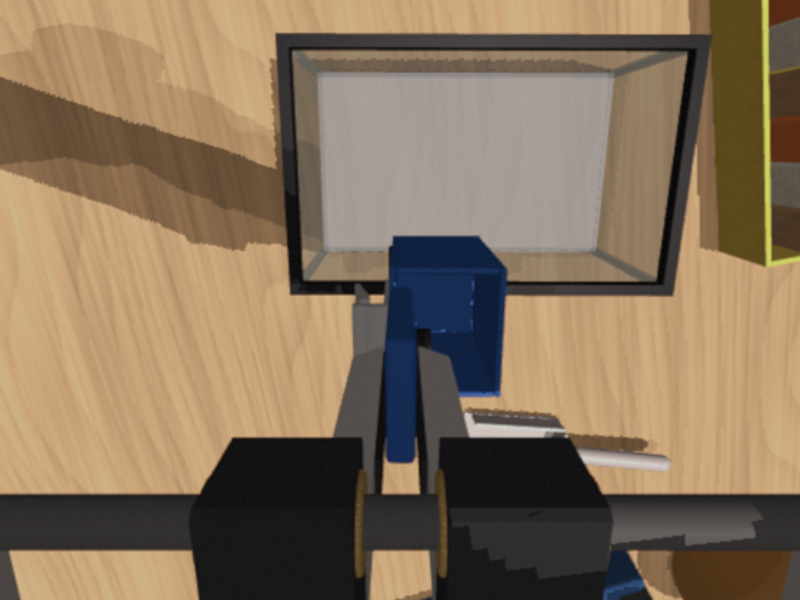

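Run:
```python
from h import *
k=.7
P=[(277,35),(291,294),(711,36),(673,294)]
Q=[(291,49),(303,283),(694,49),(659,284)]
W=[atz('w4',u*k,v*k,150) for u,v in P]; I=[atz('w4',u*k,v*k,150) for u,v in Q]
print(W,I)
# fit pose: bin yaw and centre, from outer(±136.5,±85) and inner (±128.5,±77)
S=np.array([[-1,1],[-1,-1],[1,1],[1,-1]])
M=np.vstack([S*[136.5,85],S*[128.5,77]]);X=np.vstack([W,I])[:,:2]
m=M.mean(0);x=X.mean(0);H=(M-m).T@(X-x);U,s,Vt=np.linalg.svd(H);Rm=Vt.T@U.T
print('yaw',np.arctan2(Rm[1,0],Rm[0,0]),'c',x,'res',(X-(M@Rm.T+x)).round(1).tolist())
rim=x+Rm@[-132.5,0];print('rim',rim)
g=x+Rm@[-132.5+12,0];print('tcp',g)
go([*g,331],np.arctan2(Rm[1,0],Rm[0,0]))
```

```text
[array([475.1, -32.1, 150. ]), array([ 449.4, -198. ,  150. ]), array([743. , -72.9, 150. ]), array([ 718.1, -238.3,  150. ])] [array([482.1, -41.3, 150. ]), array([ 459.5, -191.4,  150. ]), array([732.6, -78.8, 150. ]), array([ 708.4, -229.4,  150. ])]
yaw -0.15078867155402376 c [ 596.025 -135.275] res [[1.3, -1.4], [1.1, 0.8], [-0.7, -1.2], [-0.1, 1.5], [1.6, -1.5], [2.1, 0.7], [-2.0, -0.3], [-3.1, 1.3]]
rim [ 465.02848905 -115.37112805]
tcp [ 476.892324   -117.17374286]
tool delta cm [ 6.13 -6.29  0.14] n 1.0145430457552884 yawy -0.1496 turn 0.0012 tilt z [-4.e-04 -5.e-04 -1.e+00] t 9.225 F [ 0.05  0.26 -1.38]
```

```bash
python3 -m inch '{"delta_pos":[[3.05,-3,0],[3.05,-3.05,0],[0,0,3],[0,0,2],[0,0,0],[0,0,0]],"yaw":[0,0,0,0,0,0]}'
python3 - <<'E'
from h import *
go([479.3,-117.5,280],-.151);go([479.3,-117.5,225],-.151)
c=snap('wrist','w5');cv2.imwrite('pics/w5b.png',cv2.resize(c['img'][0:330,120:440],(776,800))[:600])
cv2.imwrite('pics/w5b.png',crop('w5',180,0,240,180,800,600))
E
```

```text
time_s: 9.98
position: [480.2, -117.2, 283.2]
orientation: [0.001, 0.758, 0.653, 0.0]
wrist_force: [-0.0, 0.1, -1.4]
finger_gap: 9.8
tool delta cm [-0.04 -0.09  0.32] n 0.05191128326847563 yawy -0.1482 turn 0.0028 tilt z [ 1.2e-03 -4.0e-04 -1.0e+00] t 9.975 F [-0.03  0.13 -1.35]
tool delta cm [-0.04 -0.09  5.82] n 0.9390073254357533 yawy -0.1482 turn 0.0028 tilt z [ 1.2e-03 -4.0e-04 -1.0e+00] t 9.975 F [-0.03  0.13 -1.35]
```

View pics/w5b.png

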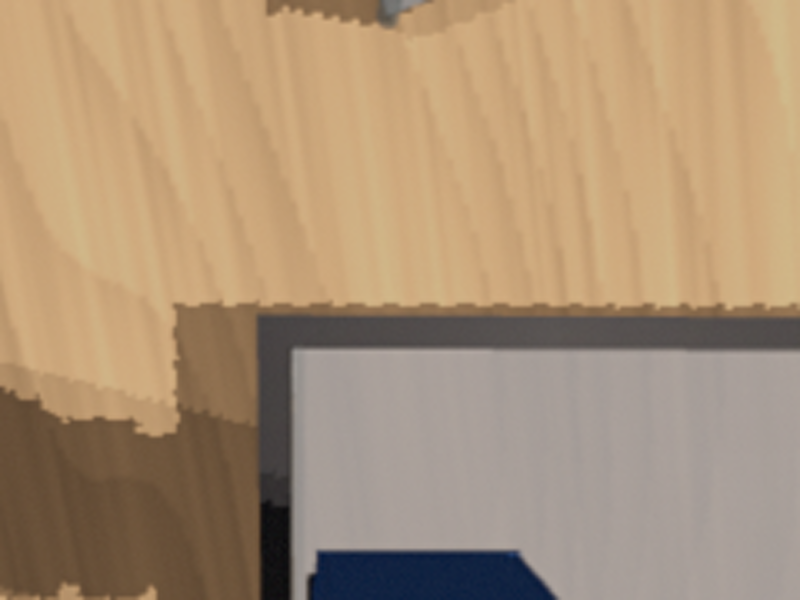

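Run:
```python
from h import *
k=1/3.3333
f=lambda u,v,z=150: atz('w5',180+u*k,v*k,z)
a=-.151;ax=np.array([np.cos(a),np.sin(a),0]);ay=np.array([-np.sin(a),np.cos(a),0])
t=bot.observe()['position']
for n,p in dict(oc=(259,317),o2=(261,590),ic=(292,349),i2=(292,590)).items():
  q=f(*p);d=q-t;print(n,q,'rel tool x,y',(d@ax).round(1),(d@ay).round(1))
q=f(316,550,t[2]-122.5);d=q-t;print('pocket bottom',(d@ax).round(1),(d@ay).round(1))
```

```text
oc [474.6 -31.2 150. ] rel tool x,y -18.6 84.1
o2 [464.1 -97.7 150. ] rel tool x,y -19.0 16.7
ic [481.4 -39.8 150. ] rel tool x,y -10.6 76.6
i2 [472.  -98.9 150. ] rel tool x,y -11.0 16.7
pocket bottom -4.7 28.9
```

```bash
python3 -m inch '{"delta_pos":[[0,-0.18,0],[0,0,2],[0,0,2],[0,0,1.5],[0,0,0],[0,0,0],[0,0,0]],"yaw":[0.008,0,0,0,0,0,0]}'
python3 - <<'E'
from h import *
go([478,-117.5,215],-.156)
c=snap('wrist','w6');snap('scene','s6')
u,v=map(int,proj('s6',[466,-116,150]))
cv2.imwrite('pics/c6.png',np.hstack([crop('w6',200,60,120,180,400,600),crop('s6',u-40,v-60,80,120,400,600)]))
E
```

```text
time_s: 10.9
position: [478.5, -116.3, 228.2]
orientation: [0.001, 0.76, 0.65, 0.001]
wrist_force: [-0.5, -0.3, -1.1]
finger_gap: 9.6
tool delta cm [-0.13 -0.03  1.31] n 0.21209385009397946 yawy -0.1551 turn 0.0009 tilt z [ 1.5e-03 -2.0e-04 -1.0e+00] t 10.9 F [-0.48 -0.33 -1.13]
```

View pics/c6.png

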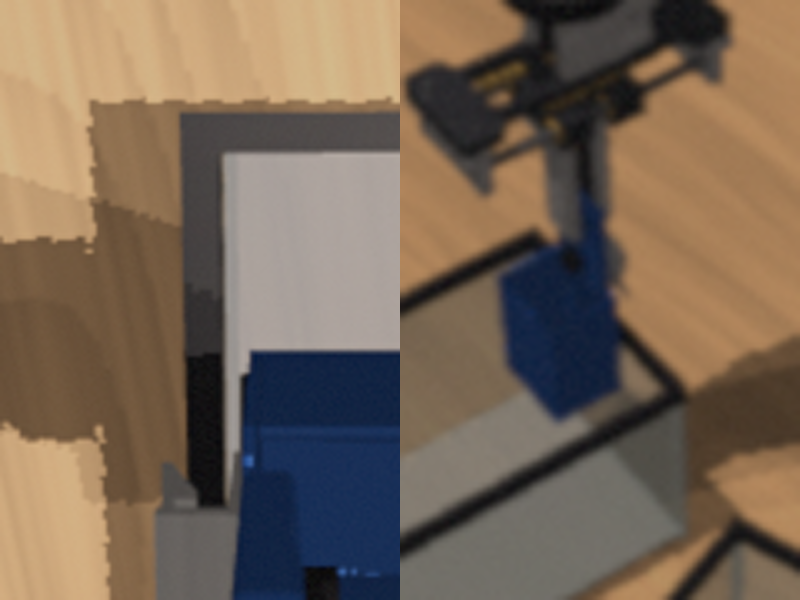

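```bash
cat > f.py <<'E'
from h import *
s=bot.observe();print(s['time_s'],s['position'].round(1),'F',s['wrist_force'].round(1),'T',s['torque'].round(2))
E
for i in 1; do
python3 -m inch '{"delta_pos":[[0,0,0.3],[0,0,0.3],[0,0,0.4],[0,0,0]],"yaw":[0,0,0,0]}' >/dev/null; python3 f.py
python3 -m inch '{"delta_pos":[[0,0,0.3],[0,0,0.3],[0,0,0]],"yaw":[0,0,0]}' >/dev/null; python3 f.py
python3 -m inch '{"delta_pos":[[0,0,0.3],[0,0,0.3],[0,0,0]],"yaw":[0,0,0]}' >/dev/null; python3 f.py
python3 -m inch '{"delta_pos":[[0,0,0.2],[0,0,0.2],[0,0,0]],"yaw":[0,0,0]}' >/dev/null; python3 f.py; done
```

```text
11.5 [ 477.6 -116.   217. ] F [-0.   0.8 -1.7] T [-0.08  0.09  0.03]
11.875 [ 477.8 -116.1  211.2] F [-0.  -0.  -1.8] T [-0.06  0.11  0.02]
12.25 [ 477.8 -116.1  205.2] F [ 0.3 -0.6 -1.5] T [-0.1   0.11 -0.01]
12.625 [ 477.9 -116.1  201.3] F [-0.6  0.3 -1.8] T [-0.1   0.1   0.02]
```

```bash
python3 -m inch '{"delta_pos":[[0,0,0.2],[0,0,0.2],[0,0,0]],"yaw":[0,0,0]}' >/dev/null; python3 f.py
python3 -m inch '{"delta_pos":[[0,0,0.2],[0,0,0.2],[0,0,0]],"yaw":[0,0,0]}' >/dev/null; python3 f.py
python3 -m inch '{"delta_pos":[[0,0,0.1],[0,0,0.1],[0,0,0]],"yaw":[0,0,0]}' >/dev/null; python3 f.py
python3 -m inch '{"delta_pos":[[0,0,0.1],[0,0,0.1],[0,0,0]],"yaw":[0,0,0]}' >/dev/null; python3 f.py
```

```text
13.0 [ 477.5 -116.   197.2] F [-0.8  0.4 -2.2] T [-0.04  0.36  0.03]
13.375 [ 477.2 -116.   193.2] F [-3.1  0.3 -0.6] T [ 0.03  0.87 -0.02]
13.75 [ 477.5 -116.   191.4] F [-3.8  0.5  2.2] T [0.15 1.26 0.04]
14.125 [ 477.3 -116.   189.3] F [-4.6  0.9  4.1] T [0.21 1.63 0.  ]
```

```bash
python3 -m inch '{"delta_pos":[[0,-0.05,0],[0,-0.05,0],[0,0,0]],"yaw":[0,0,0]}' >/dev/null; python3 f.py
python3 -m inch '{"delta_pos":[[0,0,0.1],[0,0,0.1],[0,0,0]],"yaw":[0,0,0]}' >/dev/null; python3 f.py
python3 -m inch '{"delta_pos":[[0,0,0.1],[0,0,0.1],[0,0,0]],"yaw":[0,0,0]}' >/dev/null; python3 f.py
```

```text
14.5 [ 476.9 -115.9  189.4] F [-4.7  0.7  2.7] T [0.09 1.4  0.04]
14.875 [ 476.5 -115.9  187.4] F [-5.1  0.4  4.1] T [0.23 1.76 0.03]
15.25 [ 476.4 -115.9  185.6] F [-6.   1.3  7.3] T [0.24 1.93 0.07]
```

```bash
python3 -m inch '{"delta_pos":[[0,-0.05,0],[0,-0.05,0],[0,0,0]],"yaw":[0,0,0]}' >/dev/null; python3 f.py
python3 -m inch '{"delta_pos":[[0,0,0.1],[0,0,0.1],[0,0,0]],"yaw":[0,0,0]}' >/dev/null; python3 f.py
python3 -m inch '{"delta_pos":[[0,0,0.1],[0,0,0],[0,0,0]],"yaw":[0,0,0]}' >/dev/null; python3 f.py
```

```text
15.625 [ 476.2 -115.8  185.7] F [-5.2  1.   5.4] T [0.22 1.54 0.  ]
16.0 [ 476.1 -115.8  183.6] F [-4.2  0.6  5.1] T [0.21 1.51 0.06]
16.375 [ 476.1 -115.8  182.7] F [-5.1  1.2  7.4] T [0.27 1.54 0.06]
```

```bash
for i in 1 2 3; do python3 -m inch '{"delta_pos":[[0,0,0.1],[0,0,0.1],[0,0,0]],"yaw":[0,0,0]}' >/dev/null; python3 f.py;done
```

```text
16.75 [ 476.1 -115.8  180.7] F [-5.7  1.3  6.8] T [0.26 1.56 0.09]
17.125 [ 476.1 -115.8  178.7] F [-5.4  0.5  6.6] T [0.28 1.54 0.06]
17.5 [ 476.1 -115.8  176.7] F [-5.4  1.4  6.6] T [0.23 1.56 0.05]
```

```bash
for i in 1 2 3; do python3 -m inch '{"delta_pos":[[0,0,0.1],[0,0,0.05],[0,0,0]],"yaw":[0,0,0]}' >/dev/null; python3 f.py;done
```

```text
17.875 [ 476.2 -115.8  175.2] F [-5.8  1.7  6.2] T [0.28 1.57 0.04]
18.25 [ 476.1 -115.8  173.7] F [-6.   0.8  6.7] T [0.21 1.59 0.07]
18.625 [ 476.1 -115.8  172.2] F [-4.8  1.4  6.4] T [0.23 1.59 0.  ]
```

```bash
for i in 1 2 ; do python3 -m inch '{"delta_pos":[[0,0,0.1],[0,0,0.05],[0,0,0]],"yaw":[0,0,0]}' >/dev/null; python3 f.py;done
```

```text
19.0 [ 476.1 -115.8  170.7] F [-6.   1.6  6.4] T [0.26 1.54 0.05]
19.375 [ 477.4 -116.1  169. ] F [-0.5  0.3 -1.6] T [-0.01  0.12 -0.  ]
```

```bash
for i in 1 2 3; do python3 -m inch '{"delta_pos":[[0,0,0.05],[0,0,0.05],[0,0,0]],"yaw":[0,0,0]}' >/dev/null; python3 f.py;done
```

```text
19.75 [ 477.3 -116.1  168.8] F [-0.5  0.1  5.4] T [ 0.1   0.26 -0.03]
20.125 [ 477.3 -116.2  168.8] F [-1.7  0.4 15.3] T [ 0.22  0.81 -0.01]
20.5 [ 477.4 -116.2  168.7] F [-4.4  2.  23.2] T [ 0.39  1.47 -0.02]
```

```bash
python3 -m inch '{"delta_pos":[[0,0,-0.1],[0,0,-0.12],[0,0,0]],"yaw":[0,0,0]}' >/dev/null; python3 f.py
python3 -m inch '{"delta_pos":[[0.1,0,0],[0.2,0,0],[0.2,0,0],[0,0,0]],"yaw":[0,0,0,0]}' >/dev/null; python3 f.py
python3 -m inch '{"delta_pos":[[0.2,0,0],[0.2,0,0],[0.2,0,0],[0,0,0]],"yaw":[0,0,0,0]}' >/dev/null; python3 f.py
```

```text
20.875 [ 476.9 -116.   168.8] F [-0.   0.5  8. ] T [0.05 0.21 0.04]
21.375 [ 477.5 -113.4  168.8] F [-1.3 -4.1  5.6] T [-1.05  0.32  0.04]
21.875 [ 478.6 -107.5  168.8] F [-0.7 -4.5  6.3] T [-1.15  0.28  0.06]
```

```bash
python3 -m inch '{"delta_pos":[[0.25,0,-0.05],[0.3,0,0],[0.3,0,0],[0.3,0,0],[0,0,0]],"yaw":[0,0,0,0,0]}' >/dev/null; python3 f.py
python3 -m inch '{"delta_pos":[[0.3,0,0],[0.3,0,0],[0.3,0,0],[0.3,0,0],[0,0,0]],"yaw":[0,0,0,0,0]}' >/dev/null; python3 f.py
python3 -m inch '{"delta_pos":[[0.2,0,0],[0.2,0,0],[0.2,0,0],[0,0,0]],"yaw":[0,0,0,0]}' >/dev/null; python3 f.py
```

```text
22.5 [479.7 -93.4 168.8] F [-1.1 -4.   4.9] T [-0.95  0.28  0.06]
23.125 [481.4 -81.6 168.8] F [-0.5 -3.9  5. ] T [-1.02  0.32  0.1 ]
23.625 [482.3 -75.8 168.8] F [ 0.9 -3.6  5.4] T [-1.19  0.3   0.09]
```

```bash
python3 -m inch '{"delta_pos":[[0.15,0,0],[0.15,0,0],[0,0,0]],"yaw":[0,0,0]}' >/dev/null; python3 f.py
for i in 1 2 3; do python3 -m inch '{"delta_pos":[[0.1,0,0],[0,0,0]],"yaw":[0,0]}' >/dev/null; python3 f.py; done
```

```text
24.0 [482.7 -72.9 168.8] F [-0.3 -3.7  6.2] T [-1.2   0.4   0.08]
24.25 [482.8 -72.1 168.8] F [-0.6 -4.6  5.9] T [-1.21  0.33  0.04]
24.5 [483.  -71.1 168.8] F [ 0.1 -4.8  6.8] T [-1.23  0.36  0.01]
24.75 [483.1 -70.1 168.8] F [-0.2 -5.   5.8] T [-1.2   0.38  0.01]
```

```bash
for i in 1 2 3; do python3 -m inch '{"delta_pos":[[0.1,0,0],[0,0,0]],"yaw":[0,0]}' >/dev/null; python3 f.py; done
```

```text
25.0 [483.3 -69.2 168.8] F [ 0.3 -5.2  5. ] T [-1.34  0.31  0.03]
25.25 [483.3 -69.1 168.8] F [-1.  -6.7  6.5] T [-1.72  0.44  0.05]
25.5 [483.3 -69.  168.8] F [-2.4 -7.9  5.4] T [-2.17  0.56  0.04]
```

```bash
python3 -m inch '{"delta_pos":[[-0.15,0,-0.03],[-0.15,0,-0.03],[0,0,0]],"yaw":[0,0,0]}' >/dev/null; python3 f.py
python3 -m inch '{"delta_pos":[[0,0,0],[0,0,0],[0,0,0],[0,0,0],[0,0,0]],"yaw":[0,0,0,0,0]}' 0.45 ; python3 f.py
python3 - <<'E'
from h import *
snap('wrist','w7');snap('scene','s7')
u,v=map(int,proj('s7',[475,-60,150]))
cv2.imwrite('pics/c7.png',np.hstack([crop('w7',200,100,120,180,400,600),crop('s7',u-40,v-60,80,120,400,600)]))
E
```

```text
25.875 [483.1 -69.2 168.9] F [ 0.5 -2.9 -1.3] T [-0.78 -0.17 -0.01]
time_s: 26.5
position: [483.1, -69.8, 169.3]
orientation: [-0.0, 0.76, 0.65, -0.0]
wrist_force: [0.3, 0.4, -0.4]
finger_gap: 42.6
26.5 [483.1 -69.8 169.3] F [ 0.3  0.4 -0.4] T [-0.07  0.07  0.03]
```

View pics/c7.png

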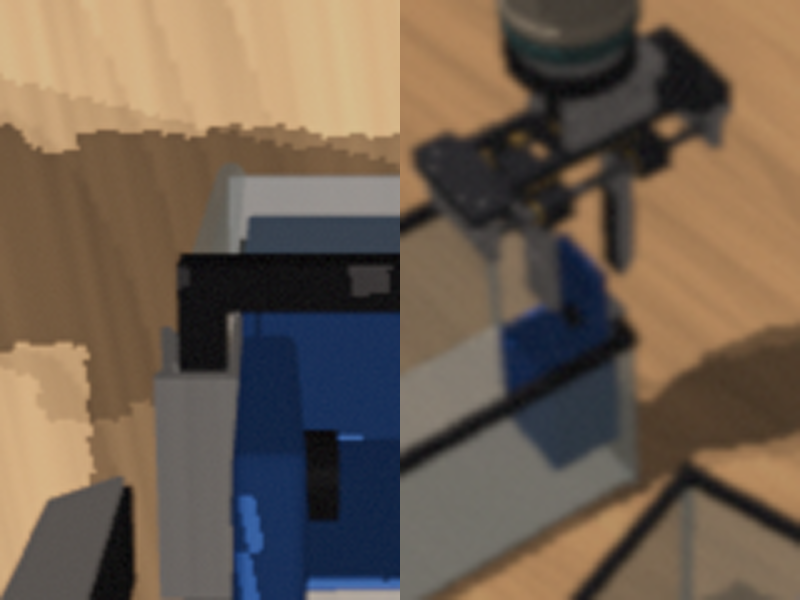

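```bash
python3 -m inch '{"delta_pos":[[0,0,-1],[0,0,-3],[0,0,-4],[0,0,-4],[0,0,-3],[0,0,0],[0,0,0],[0,0,0]],"yaw":[0,0,0,0,0,0,0,0]}' ; python3 f.py
python3 - <<'E'
from h import *
snap('wrist','w8')
cv2.imwrite('pics/c8.png',crop('w8',220,140,160,120,800,600))
a=-.156;ax=np.array([np.cos(a),np.sin(a),0]);ay=np.array([-np.sin(a),np.cos(a),0])
T=np.array([483.1,-69.1,0])-1*ay   # tab centre expected
zt=168.8+150-122.5
for n,p in dict(tabL1=(-5,22,zt),tabR1=(5,22,zt),tabL2=(-5,-22,zt),tabR2=(5,-22,zt),pk1=(0,30,zt-65),pk2=(50,30,zt-65)).items():
  q=proj('w8',T+p[0]*ax+p[1]*ay+[0,0,p[2]]);print(n,((np.array(q)-[220,140])*5).round(0))
E
```

```text
time_s: 27.6
position: [482.4, -69.7, 318.2]
orientation: [-0.001, 0.76, 0.65, -0.001]
wrist_force: [0.5, 0.3, 0.0]
finger_gap: 42.5
27.6 [482.4 -69.7 318.2] F [0.5 0.3 0. ] T [-0.05  0.06  0.02]
tabL1 [277. 169.]
tabR1 [338. 170.]
tabL2 [278. 422.]
tabR2 [336. 422.]
pk1 [307.  69.]
pk2 [560.  69.]
```

View pics/c8.png

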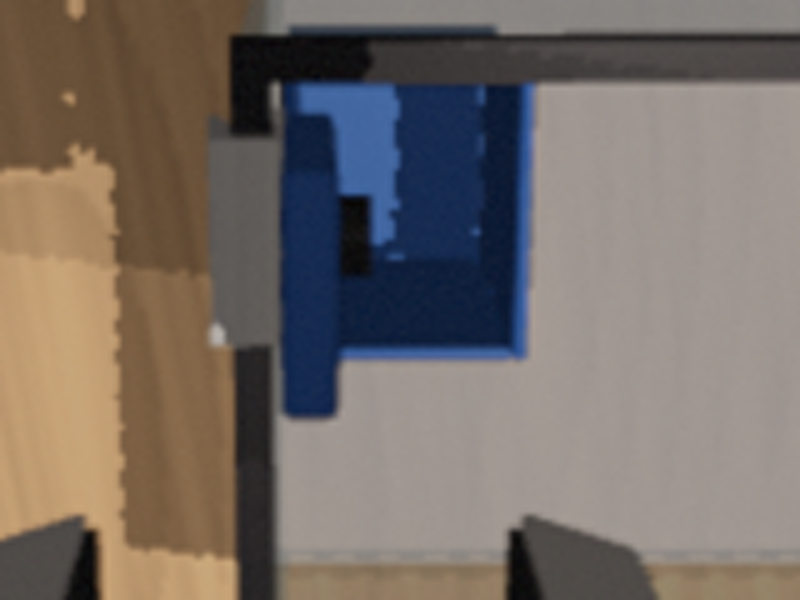

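Run:
```python
from h import *
f=lambda u,v,z: atz('w8',220+u/5,140+v/5,z)
a=-.156;ax=np.array([np.cos(a),np.sin(a),0]);ay=np.array([-np.sin(a),np.cos(a),0])
for u,v in((300,82),(500,82)): print('wall y',f(u,v,150)@ay)
print('outer',f(400,37,150)@ay)
for u,v in((345,358),(522,358)): print('pocket right+60',f(u,v,131.3)@ay+60)
for v in (415,): print('tab end +52', f(310,v,196.3)@ay+52)
print('tab left end+8',f(310,168,196.3)@ay+8)
print('rim outer/inner x',f(236,450,150)@ax,f(273,450,150)@ax,'pocket front-face x -75',f(530,150,131.3)@ax-75, 'tab',f(311,350,196.3)@ax)
```

```text
wall y 35.72931460694883
wall y 35.87822250876764
outer 44.23881328142176
pocket right+60 36.16155820824308
pocket right+60 36.238346938917445
tab end +52 37.12345337773611
tab left end+8 36.01846783913901
rim outer/inner x 473.9841593605666 481.3664177912537 pocket front-face x -75 457.62407604479074 tab 488.63409130556306
```

```bash
python3 -c "
from rig import bot
print(bot.finish_job())"
```

```text
the job is handed in; nothing more can be done
None
```

I hung the blue holder on the front rim of the empty bin, snapped it home, slid it left until it stopped against the side wall, let go, and handed the job in at about 28 s. No verdict was reported, and I did not re-photograph the bystanders after moving.

- **Grasp:** I took the holder by its thumb tab at a 10 mm finger gap and lowered it over the middle of the front rim. The pocket was inside, about 47 mm short of the left wall.
- **Pressing on:** Net pressing force stayed at about 6–9 N until the clip snapped and the force dropped to nothing. Less than 1 mm further down the web met the rim. I pressed to 23 N there to confirm it was home, then eased off.
- **Sliding:** It slid at about 4–5 N. After about 47.5 mm, as predicted, it stopped dead and the side force rose to 8 N, so I backed off and released it.
- **Last checks:** After release and retreat, the wrist picture put the pocket's left face within about 0.4 mm of the wall plane, which is inside the measuring error. Tilt looked below about 0.03 rad, and the wrist force was about zero with the gripper 150 mm clear.
- **Disagreements:** The first scene and top camera fixes of the rim differed by up to 14 mm, so I used the close wrist views instead. In the last picture the far end of the tab sat about 1 mm from where I predicted.

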